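# Set the rotary sample stage to its line and take the reading

## Robot

A 6-joint arm with a two-finger parallel gripper is mounted at the origin on the work surface. World frame = base frame: x ahead of the robot, y to its left, z up, the work surface at z = 0. Lengths are in m, angles in degrees, forces in N, time in s.
With the tool pointing down it reaches from about 0.375 to 0.825 m from the base axis. Payload 5.5 kg.
Tool frame: the origin (TCP) lies where the fingers leave the gripper's body, on its centre line; the fingertips stand 73 mm ahead of it and the grasp point (between the pads) lies 54 mm ahead of it (env.pinch_z is the distance from the TCP to the grasp point, in m); x points along the fingers, z is the direction in which the jaws open and shut, and the axes are right-handed (so a half turn about x gives the same grasp; the last joint's range is limited). The gripper opens to 85 mm and grips with 20 to 120 N. Pads are 22 mm wide; open, the fingers measure 114 mm over their backs; the gripper's body (76 mm by 85 mm) begins 54 mm behind the grasp point. The pads swing forward as they close: fully open they stand 13 mm farther back than shut.
Start: joints at [-68.067, 17.962, -2.699, 69.339, 0, 90], TCP at [0.224, -0.557, 0.304] pointing down, gripper open.
Joint ranges: [-152.73, 152.73], [-39.44, 99.34], [-58.76, 71.6], [-118.89, 123.64], [-81.53, 83.1], [-180, 180]. Speed limits (degrees/s): [136.94, 136.94, 172.46, 180, 180, 180].

## Interface

Orientations are given as a 3x3 rotation matrix whose columns are the frame's x, y, z axes.
In Python, from workcell import env, get_image gives the robot as it stands. Calls block until the motion is done:
- env.move_pose(position, orientation): joint-space move of the TCP to a pose.
- env.move_l(position, attitude=None, velocity=0.15, force_limit=None): straight line of the TCP; attitude=None keeps the orientation; velocity is the mean speed in m/s. With force_limit (N) it stops when the force on the tool has changed by that much, and returns True; else False.
- env.goto_joints(angles): joint-space move.
- env.grip(opening, f_grip=None): opening from 0.0 (shut) to 1.0 (fully open); f_grip is the grip in N (None keeps the last); returns when the fingers have stopped.
- env.pause(seconds).
- env.ik(position, orientation): joint angles nearest the present ones, or None.
- env.state(): the state.
- get_image(name): name is "scene" or "top" or "wrist"; returns a dict with "color" (384x512x3 uint8, red, green, blue), "fovy" (degrees; the focal length in pixels is half the picture's height over the tangent of half this angle, whatever the lens; pixels are square), "cx", "cy" (the principal point, pixels), "R" (3x3) and "t" (3): a world point X has camera coordinates R X + t. Camera axes: x right, y down, z forward; pixel columns grow to the right and rows downward; lengths in m; the calibration is good to about 2 mm. A picture is of the moment at which its call begins. There is no depth.
A pose or a line that the arm cannot do raises env.Unreachable and nothing moves.
- env.close_job(): hands the job in, once; it reports no verdict.
The state is a dict: "time_s": time; "q": joint angles; "qvel": joint speeds; "joint_torque": joint torques, N m; "tcp_pos": TCP position; "orientation": TCP orientation; "ft_force": force on the tool from outside, world axes, zero at the start; "moment": the same for the moment, N m; "finger_gap": opening from 0.0 (shut) to 1.0 (fully open).
Only numpy, scipy, OpenCV 4.12 (cv2) and the standard library are available. Lean on these libraries where they do the work, as an engineer would, in place of code of your own. Each camera call takes 0.05 s, during which the arm holds its last target.

## Task

Push the upright lug on the rotary stage's dial round with a fingertip, from one side and never pinching it, until the index line on the dial lines up with the long line on the surrounding scale ring; the sample jar stays standing in the middle of the dial. Only when the dial is set, press the larger key on the console right down and let it come up again. Leave the small key alone, lift nothing, and do not disturb the other things on the bench.

Things in the scene. Friction and masses are not known exactly. Their poses are not given: they have to be found in the camera images.
- stage: the rotary sample stage, fixed to the bench: grey round housing 204 mm in diameter, 37 mm high, with a dark dial in its middle and a flat scale ring round the dial; origin on the bench under the dial's axis, z up along it. A black sensor block 55 mm high (40 x 36 mm) stands against its +x side, reaching 139 mm from the axis
- dial (a joint): angle of the dial (rad; 144 mm diameter, top 46 mm above the bench), growing counter-clockwise from above; at value a its index line points along the stage's +x axis turned by a, its lug the opposite way (a + pi). Turns both ways all the way round without stops, against light friction (0.12 N m, about 2 N at the lug), and stays where left
- scale_ring (a joint): angle of the flat scale ring (rad; 144 to 200 mm diameter, top 39 mm above the bench; short thin lines every 15 degrees and one long thick line), same zero and direction as the dial's: the dial is set when the two are equal or differ by a full turn. The ring is locked by stiff friction
- index_mark (a point): outer end of the index line on the dial: a white radial line 6 mm wide from 26 mm to 72 mm from the axis; this point is on the line, 73 mm from the axis, 46 mm above the bench
- target_line (a point): inner end of the long line on the scale ring: a black radial line 6 mm wide from 73.5 to 99 mm from the axis; this point is on the line, 73 mm from the axis, 46 mm above the bench
- lug (a point): centre of the bare metal lug that stands up from the dial opposite the index line: 24 mm along the radius, 22 mm across, 30 mm high (46 to 76 mm above the bench), its centre 56 mm from the axis and 61 mm above the bench. Push on its clockwise face to turn the dial counter-clockwise, and the other way about
- jar: the small capped glass sample jar, 30 mm diameter, 45 mm tall, standing loose in the middle of the dial and riding round with it; origin under its centre, its z axis up
- jar_center (a point): centre of the sample jar, half-way up
- console: white key console fixed to the bench, 100 (x) x 130 (y) x 40 mm high, origin under its centre; its two round grey keys stand up from the top, a large one towards +y and a small one towards -y, 68 mm apart
- read_key_top (a point): centre of the top of the large key, 36 mm in diameter, 52 mm above the bench, pressed straight down
- read_key (a joint): travel of the large key (m): 0 up, 0.006 right down; a spring needing 4 N at full travel brings it back up
- menu_key_top (a point): centre of the top of the small key, 16 mm in diameter; not to be pressed
- menu_key (a joint): travel of the small key (m): 0 up, 0.006 right down
- reagent: bystander: amber reagent bottle, 60 mm diameter, 110 mm tall, origin under its centre
- tip_box: bystander: clear box, 85 x 120 x 60 mm high, origin under its centre
- beaker: bystander: glass beaker, 68 mm diameter, 85 mm tall, origin under its centre
- dish: bystander: flat lidded dish, 60 mm diameter, 16 mm high, origin under its centre
- vial: bystander: small capped vial, 24 mm diameter, 40 mm tall, standing on the bench just beyond the console, origin under its centre
- glove_box: bystander: paper carton, 120 x 180 x 70 mm high, origin under its centre
- spatula: bystander: white-handled spatula, 180 mm long, lying flat

How it is judged:
By the outcome, as a careful person would: the job done as asked, in the order asked, and still so for the second after the job is handed in, with the robot touching nothing.
It also fails if it takes over 61 s, if anything falls off the work surface, if the arm or the gripper's body presses on something with over 40 N, if the wrist force passes 120 N, or if a joint passes its speed limit or range.

## Working session

There is one attempt and no reset: what is moved stays moved. The work goes in short steps, each a Python script; the robot and the scene stay as the last script left them, time stands still between calls to the robot, and variables do not carry over. Pictures are saved under pics/ and viewed, and the job is handed in when it is done.

```bash
mkdir -p pics; ls; python3 - <<'E'
from workcell import env,get_image
import cv2
for n in ["scene","top","wrist"]:
    d=get_image(n); cv2.imwrite(f"pics/{n}0.png",d["color"][:,:,::-1]); print(n,d["fovy"],d["cx"],d["cy"],d["R"],d["t"])
print(env.state()["time_s"],env.pinch_z)
E
```

```text
pics
scene 57.485425179924604 254.37635600214668 194.80351755187078 [[-0.74953267  0.66190625  0.00899377]
 [ 0.51534287  0.59198619 -0.61965642]
 [-0.41547864 -0.45981786 -0.78482166]] [ 0.48866311 -0.16508651  1.0000123 ]
top 45.61974365328828 255.17673202288407 200.92388239879006 [[ 0.01686996 -0.99971721  0.01676023]
 [-0.98470842 -0.01951894 -0.17311368]
 [ 0.17339187 -0.01358351 -0.98475923]] [-0.14949155  0.52695347  1.12457856]
wrist 62.18711822172387 257.65076701594097 198.70564708066422 [[ 3.73360122e-01 -9.27686264e-01 -6.44321600e-04]
 [-8.84405277e-01 -3.56150592e-01  3.01635643e-01]
 [-2.80052718e-01 -1.12048879e-01 -9.53423056e-01]] [-0.59990961 -0.03909753  0.37816135]
0.15 0.0539
```

View pics/top0.png

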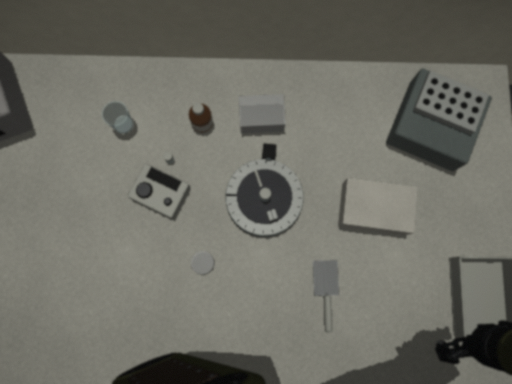

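View pics/scene0.png

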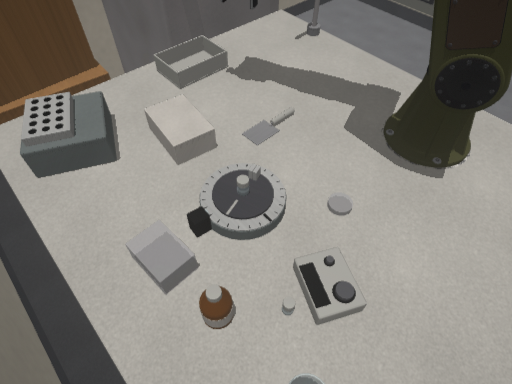

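View pics/wrist0.png

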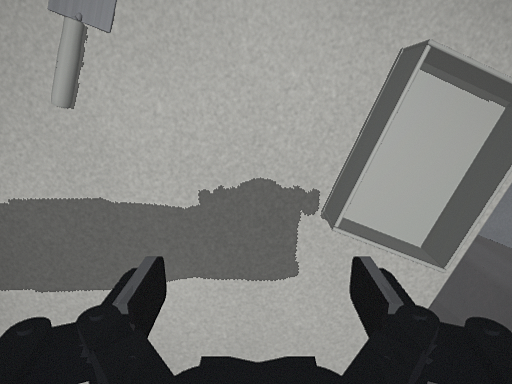

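```bash
cat > h.py <<'E'
from workcell import env,get_image
import numpy as np,cv2
def f(d): return d["color"].shape[0]/2/np.tan(np.radians(d["fovy"]/2))
def ray(d,u,v,z):
    F=f(d); r=np.array([(u-d["cx"])/F,(v-d["cy"])/F,1.]); R=np.array(d["R"]); t=np.array(d["t"])
    o=-R.T@t; w=R.T@r; return o+w*(z-o[2])/w[2]
def proj(d,X):
    c=np.array(d["R"])@np.array(X)+np.array(d["t"]); return f(d)*c[:2]/c[2]+[d["cx"],d["cy"]]
def crop(d,u0,v0,u1,v1,k,name):
    im=d["color"][v0:v1,u0:u1,::-1]; cv2.imwrite("pics/"+name,cv2.resize(im,None,fx=k,fy=k,interpolation=cv2.INTER_CUBIC))
E
python3 - <<'E'
from h import *
d=get_image("top"); crop(d,215,135,315,245,5,"top_st.png"); crop(d,100,90,215,225,4,"top_con.png")
d=get_image("scene"); crop(d,180,140,310,250,6,"sc_st.png"); crop(d,270,230,380,330,5,"sc_con.png")
E
```

```text
(no output)
```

View pics/top_st.png

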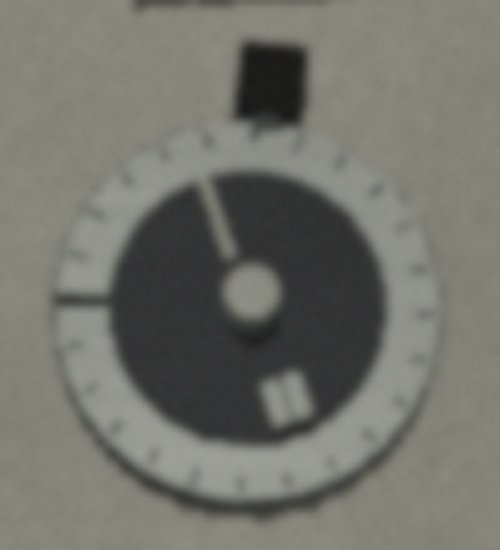

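View pics/top_con.png

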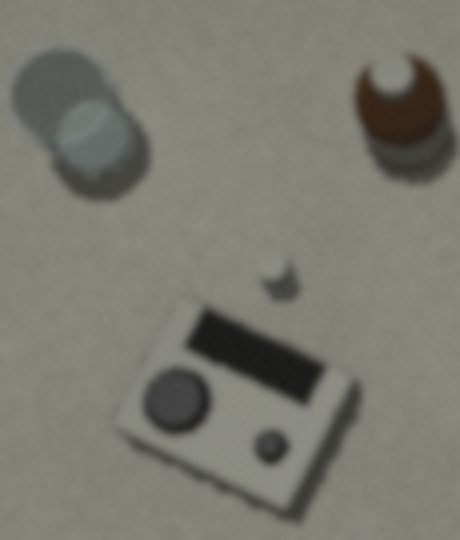

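View pics/sc_st.png

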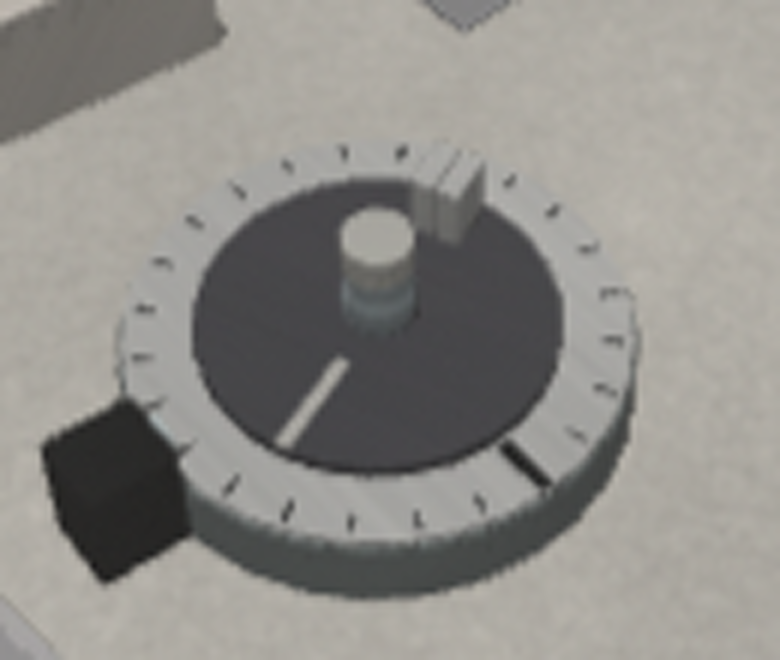

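View pics/sc_con.png

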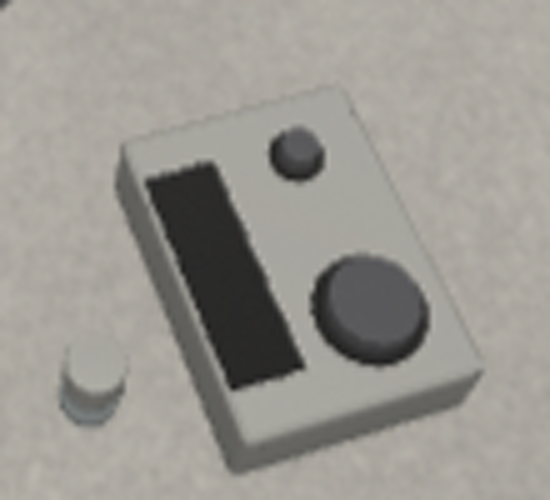

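```bash
cat >> h.py <<'E'
def circ(P):
    A=np.c_[2*P[:,:2],np.ones(len(P))]; b=(P[:,:2]**2).sum(1); s=np.linalg.lstsq(A,b,rcond=None)[0]
    return s[:2],np.sqrt(s[2]+s[0]**2+s[1]**2)
def blob(mask):
    n,l,st,c=cv2.connectedComponentsWithStats(mask.astype(np.uint8)); return [(st[i,4],c[i],l==i) for i in range(1,n)]
def polar(d,c,z,r0,r1,n=720,m=20):
    # mean grey along radius r0..r1 per angle on plane z
    F=f(d); a=np.radians(np.arange(n)*360/n); r=np.linspace(r0,r1,m)
    X=np.stack([c[0]+np.outer(r,np.cos(a)),c[1]+np.outer(r,np.sin(a)),np.full((m,n),z)],-1)
    C=X@np.array(d["R"]).T+np.array(d["t"]); u=F*C[...,0]/C[...,2]+d["cx"]; v=F*C[...,1]/C[...,2]+d["cy"]
    g=cv2.cvtColor(d["color"],cv2.COLOR_RGB2GRAY)
    return np.degrees(a),cv2.remap(g,u.astype(np.float32),v.astype(np.float32),cv2.INTER_LINEAR).astype(float)
E
python3 - <<'E'
from h import *
for n,box in (("top",(215,155,315,245)),("scene",(195,160,295,240))):
    d=get_image(n); g=cv2.cvtColor(d["color"],cv2.COLOR_RGB2GRAY).astype(float)
    u0,v0,u1,v1=box; s=cv2.resize(g[v0:v1,u0:u1],None,fx=4,fy=4,interpolation=cv2.INTER_CUBIC)
    print(n,np.percentile(s,[2,10,30,50,70,90]))
    m=(s<95)&(s>30) 
    bl=max(blob(s<95),key=lambda b:b[0]); cn=max(cv2.findContours(bl[2].astype(np.uint8),0,2)[0],key=cv2.contourArea)
    h=cv2.convexHull(cn)[:,0,:]
    P=np.array([ray(d,(p[0]+.5)/4-.5+u0,(p[1]+.5)/4-.5+v0,.046) for p in h]); c,r=circ(P); res=np.hypot(*(P[:,:2]-c).T)-r
    print("dial",c,r,np.abs(res).max(),len(h))
    for it in range(1):
        a,I=polar(d,c,.046,.035,.068); p=I.mean(0); print("white max",a[p.argmax()],p.max())
        a,I=polar(d,c,.039,.078,.096); q=I.mean(0); k=q.argmin(); print("dark min",a[k],q[k]); 
        print([ (a[i],round(q[i])) for i in range(720) if q[i]==q[np.arange(i-8,i+9)%720].min() and q[i]<np.median(q)-4])
        print([ (a[i],round(p[i])) for i in range(720) if p[i]==p[np.arange(i-8,i+9)%720].max() and p[i]>np.median(p)+15])
E
```

```text
top [ 49.69691077  51.89438539 110.83650568 129.80863678 132.43683991
 144.30429173]
dial [ 0.54349196 -0.15548847] 0.07511885971312579 0.01756960693023088 46
white max 204.5 114.0
dark min 88.5 83.1
[(np.float64(9.5), 130), (np.float64(24.5), 134), (np.float64(40.0), 134), (np.float64(56.0), 130), (np.float64(72.0), 130), (np.float64(88.5), 83), (np.float64(105.00000000000001), 128), (np.float64(120.50000000000001), 128), (np.float64(136.5), 129), (np.float64(268.5), 131), (np.float64(269.0), 131), (np.float64(283.0), 130), (np.float64(284.0), 130), (np.float64(297.5), 133), (np.float64(311.0), 130), (np.float64(325.5), 132), (np.float64(340.0), 132), (np.float64(353.5), 128)]
[(np.float64(12.5), 111), (np.float64(204.5), 114), (np.float64(214.50000000000003), 112)]
scene [ 39.00940916  69.89612799  72.67259951 157.28415239 167.19503918
 172.26014309]
dial [ 0.54869492 -0.15848647] 0.07226705220793955 0.008263183261359858 43
white max 18.0 158.65
dark min 89.5 49.55
[(np.float64(12.5), 135), (np.float64(28.0), 127), (np.float64(43.0), 139), (np.float64(58.5), 138), (np.float64(74.0), 137), (np.float64(89.5), 50), (np.float64(105.5), 145), (np.float64(120.50000000000001), 144), (np.float64(136.5), 144), (np.float64(151.0), 151), (np.float64(165.5), 154), (np.float64(180.5), 148), (np.float64(202.5), 108), (np.float64(211.5), 148), (np.float64(224.5), 132), (np.float64(238.50000000000003), 135), (np.float64(247.0), 152), (np.float64(253.0), 141), (np.float64(268.0), 139), (np.float64(282.5), 144), (np.float64(297.0), 148), (np.float64(312.0), 143), (np.float64(327.0), 145), (np.float64(342.0), 138), (np.float64(357.0), 126)]
[(np.float64(18.0), 159), (np.float64(217.0), 130), (np.float64(217.5), 130), (np.float64(233.49999999999997), 134)]
```

```bash
cat >> h.py <<'E'
def dial(d,box,verb=True,thr=95,rlug=None):
    g=cv2.cvtColor(d["color"],cv2.COLOR_RGB2GRAY).astype(float)
    u0,v0,u1,v1=box; s=cv2.resize(g[v0:v1,u0:u1],None,fx=4,fy=4,interpolation=cv2.INTER_CUBIC)
    bl=max(blob(s<thr),key=lambda b:b[0]); cn=max(cv2.findContours(bl[2].astype(np.uint8),0,1)[0],key=cv2.contourArea)[:,0,:]
    P=np.array([ray(d,(p[0]+.5)/4-.5+u0,(p[1]+.5)/4-.5+v0,.046) for p in cn])
    best=None; rg=np.random.default_rng(0)
    for _ in range(500):
        try:c,r=circ(P[rg.choice(len(P),3,False)])
        except Exception: continue
        if not .066<r<.078: continue
        e=np.abs(np.hypot(*(P[:,:2]-c).T)-r); k=(e<.0012).sum()
        if best is None or k>best[0]: best=(k,e<.0012)
    c,r=circ(P[best[1]]); return c,r,best[0]/len(P)
def peak(a,p,a0,w=6,sgn=1):
    dl=(a-a0+180)%360-180; k=np.abs(dl)<w; y=sgn*p[k]; y=y-np.percentile(y,30); y=np.clip(y,0,None); return (a0+(dl[k]*y).sum()/y.sum())%360
def report(d,c):
    a,I=polar(d,c,.046,.035,.068); p=I.mean(0); b,J=polar(d,c,.039,.078,.096); q=J.mean(0)
    return a,p,q
E
python3 - <<'E'
from h import *
for n,box in (("top",(215,155,315,245)),("scene",(195,160,295,240))):
    d=get_image(n); c,r,k=dial(d,box); print(n,c,r,k)
    a,p,q=report(d,c)
    t=[a[i] for i in range(720) if q[i]==q[np.arange(i-8,i+9)%720].min() and q[i]<np.median(q)-4]
    print("ticks",t)
    i0=peak(a,q,89,8,-1); wi=peak(a,p,18,8,1); print("target",i0,"index",wi)
    # refine centre from ticks
    for z in (1,):
        A=[];B=[]
        for x in t:
            e=((x-i0+7.5)%15)-7.5
            if abs(e)<4: A.append([np.sin(np.radians(x)),-np.cos(np.radians(x)),1]);B.append(np.radians(e)*.087)
        s=np.linalg.lstsq(np.array(A),np.array(B),rcond=None)[0]; print("centre shift mm",s*1000,len(B), "rms",np.std(np.array(A)@s-B)*1e3)
E
```

```text
top [ 0.54340494 -0.16259026] 0.07099642841462488 0.7336621454993835
ticks [np.float64(13.5), np.float64(28.500000000000004), np.float64(43.0), np.float64(58.5), np.float64(73.0), np.float64(88.5), np.float64(103.5), np.float64(224.0), np.float64(239.5), np.float64(254.5), np.float64(270.0), np.float64(284.5), np.float64(299.5), np.float64(314.0), np.float64(329.0), np.float64(344.0), np.float64(357.5)]
target 88.05771187672627 index 19.585523504273503
centre shift mm [-0.91723546  0.50901159  1.24722841] 17 rms 0.5455909812449654
scene [ 0.54923459 -0.15822425] 0.07156970620312415 0.5614754098360656
ticks [np.float64(12.5), np.float64(28.0), np.float64(43.5), np.float64(59.00000000000001), np.float64(74.5), np.float64(90.0), np.float64(105.5), np.float64(121.0), np.float64(136.5), np.float64(151.5), np.float64(166.0), np.float64(180.5), np.float64(202.5), np.float64(211.5), np.float64(224.5), np.float64(238.0), np.float64(246.49999999999997), np.float64(253.0), np.float64(267.5), np.float64(282.0), np.float64(296.50000000000006), np.float64(312.0), np.float64(326.5), np.float64(341.50000000000006), np.float64(356.5)]
target 90.0778158591681 index 17.719366731728474
centre shift mm [ 2.04291543  3.09087964 -1.79492482] 23 rms 0.653321080442803
```

```bash
cat >> h.py <<'E'
def pose(c,phi,r,t,ztip,s):
    a=np.radians(phi); er=np.array([np.cos(a),np.sin(a),0]); et=np.array([-np.sin(a),np.cos(a),0])
    p=np.array([c[0],c[1],0])+r*er+t*et; p[2]=ztip+.073
    x=np.array([0,0,-1.]); z=s*er; y=np.cross(z,x); return p,np.c_[x,y,z]
E
python3 - <<'E'
from h import *
d=get_image("wrist"); R=np.array(d["R"]);s=env.state();O=np.array(s["orientation"]);print("cam in tool",O.T@(-R.T@np.array(d["t"])-s["tcp_pos"]));print(O,O.T@R[2])
c=(.5465,-.1603)
for sg in (1,-1):
    for phi in (190,199,235,269,280):
        p,Q=pose(c,phi,.058,-.023,.056,sg); q=env.ik(p,Q); print(sg,phi,None if q is None else np.round(q,1))
E
```

```text
cam in tool [-0.06880846  0.0766833   0.00045532]
[[-2.83345317e-05  9.27616776e-01  3.73533288e-01]
 [ 8.83851631e-05  3.73533289e-01 -9.27616771e-01]
 [-9.99999996e-01  6.73121375e-06 -9.25714508e-05]] [ 9.53420892e-01 -3.01642256e-01  7.42977012e-04]
1 190 [ -16.9   16.3  -29.6   44.1    0.  -116.9]
1 199 [ -18.    16.5  -29.4   44.1    0.  -127. ]
1 235 [ -21.5   18.5  -26.4   45.     0.  -166.5]
1 269 [-22.6  21.8 -21.6  46.6   0.  158.4]
1 280 [-22.5  22.9 -19.9  47.2   0.  147.5]
-1 190 [-16.9  16.3 -29.6  44.1   0.   63.1]
-1 199 [-18.   16.5 -29.4  44.1   0.   53. ]
-1 235 [-21.5  18.5 -26.4  45.    0.   13.5]
-1 269 [-22.6  21.8 -21.6  46.6   0.  -21.6]
-1 280 [-22.5  22.9 -19.9  47.2   0.  -32.5]
```

```bash
python3 - <<'E'
from h import *
c=(.5465,-.1603)
env.grip(0.0)
p,Q=pose(c,199,.04,-.06,.19,-1)
env.move_pose(p,Q)
d=get_image("wrist"); cv2.imwrite("pics/w1.png",d["color"][:,:,::-1]); print(env.state()["time_s"],env.state()["finger_gap"])
E
```

```text
3.1833 -0.00013908371116321523
```

View pics/w1.png

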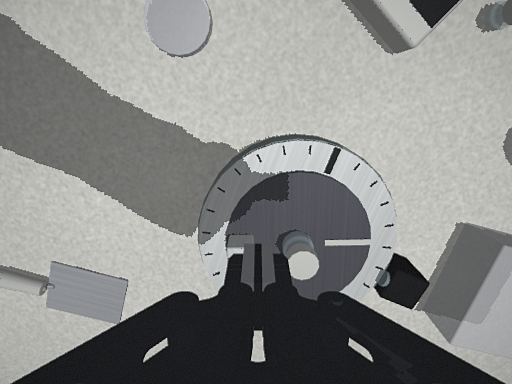

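```bash
cat >> h.py <<'E'
def lineof(d,mask,off,z):
    v,u=np.nonzero(mask); P=np.array([ray(d,x+off[0],y+off[1],z)[:2] for x,y in zip(u,v)]); m=P.mean(0); U,S,V=np.linalg.svd(P-m,full_matrices=False); e=(P-m)@V[0]
    return m,V[0],e.max()-e.min()
E
python3 - <<'E'
from h import *
d=get_image("wrist"); g=cv2.cvtColor(d["color"],cv2.COLOR_RGB2GRAY)
print(g[235:250,300:376:6]); 
m=np.zeros_like(g); m[232:252,312:372]=g[232:252,312:372]>120
bl=blob(m); print([(b[0],b[1]) for b in bl][:6]); b=max(bl,key=lambda b:b[0]); mi,di,Li=lineof(d,b[2],(0,0),.046)
m=np.zeros_like(g); m[146:173,322:346]=g[146:173,322:346]<60
bl=blob(m); print([(b[0],b[1]) for b in bl][:6]); b=max(bl,key=lambda b:b[0]); mt,dt,Lt=lineof(d,b[2],(0,0),.039)
for m_,e,L in((mi,di,Li),(mt,dt,Lt)): print(m_,np.degrees(np.arctan2(e[1],e[0])),L)
A=np.c_[di,-dt]; k=np.linalg.solve(A,mt-mi); c=mi+k[0]*di; print("centre",c, np.linalg.norm(mi-c),np.linalg.norm(mt-c))
for x in (mi,mt): print(np.degrees(np.arctan2(*(x-c)[::-1])), np.degrees(np.arctan2(*(x-np.array([.5465,-.1603]))[::-1])))
crop(d,190,120,420,310,3,"w1c.png")
E
```

```text
[[ 93  86  84  84  82  79  83  85  82  83  83  82 197]
 [102  88  84  84  81  79  82  82  82  83  83  81 197]
 [113 101  81  85  82  78  81  80  84  82  80  80 194]
 [110 110  81  86  83  77  77  73  37  43  39  32 192]
 [103 116  80  83  74  47  86 101 118 121 148 165 191]
 [ 94 110  81  83  74 193 193 192 194 193 194 196 189]
 [ 90 105  92  84  96 200 201 200 198 197 195 194 193]
 [ 92  91 105  87  75 194 194 194 195 192 195 195 191]
 [ 99  94 121  84  66 195 196 195 194 197 195 198 191]
 [103 100 127  84  82 202 205 205 209 206 210 179 190]
 [102 105 130  85  77 153 129 129 110 111 112  98 191]
 [100 105 130  85  77  87  80  79  71  73  70  73 194]
 [101 107 117  84  78  77  79  78  79  79  77  80 192]
 [104 108 107  84  79  81  82  82  80  83  79  80 187]
 [101 107 109  84  81  80  83  82  81  80  78  79 184]]
[(np.int32(303), array([349.86468647, 242.15511551])), (np.int32(8), array([312.5, 245.5]))]
[(np.int32(156), array([332.18589744, 160.30769231]))]
[ 0.59385035 -0.14405997] -160.95504520208087 0.04647738475701668
[ 0.54751324 -0.07524231] -91.46901390822515 0.024268887300409762
centre [ 0.54531879 -0.16081333] 0.05134186275884507 0.08559915203708994
19.044954797919146 18.930734416460506
88.53098609177485 89.31750416138405
```

View pics/w1c.png

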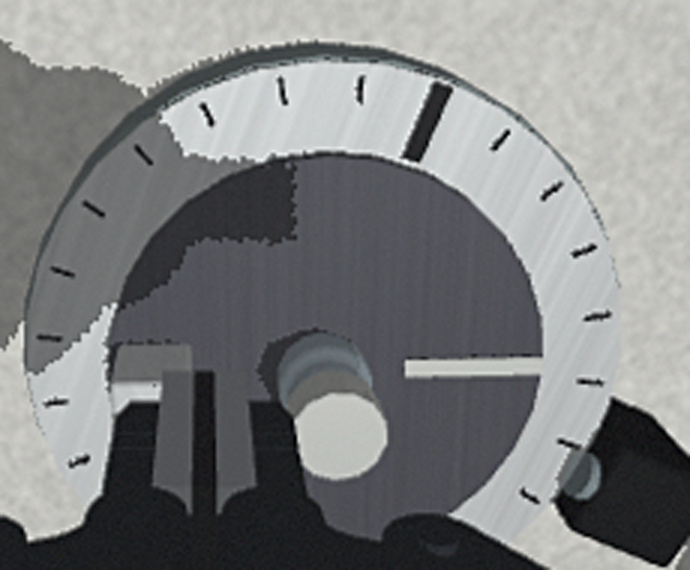

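```bash
python3 - <<'E'
from h import *
c=(.546,-.1605)
p,Q=pose(c,199,.058,-.038,.12,-1); env.move_pose(p,Q)
p,Q=pose(c,199,.058,-.038,.056,-1); print(env.move_l(p,Q,.1,force_limit=8))
f0=np.array(env.state()["ft_force"])
for ph in list(range(199,260,8)):
    p,Q=pose(c,ph,.058,-.0235,.056,-1); h=env.move_l(p,Q,.05,force_limit=25)
    s=env.state(); print(ph,h,np.round(np.array(s["ft_force"])-f0,1),np.round(s["time_s"],1))
    if h: break
d=get_image("wrist"); cv2.imwrite("pics/w2.png",d["color"][:,:,::-1]); crop(get_image("scene"),180,140,310,250,6,"sc2.png")
E
```

```text
False
199 False [-1.2  0.3  1.3] 4.9
207 False [-0.1  0.5  1.3] 5.2
215 False [ 0.4 -0.3  1.6] 5.5
223 False [-0.3  0.2  1.5] 5.8
231 False [0.6 0.4 0.6] 6.2
239 False [0.4 0.1 0.9] 6.5
247 False [0.7 0.4 1.2] 6.8
255 False [-0.8  0.1  0.8] 7.1
```

View pics/w2.png

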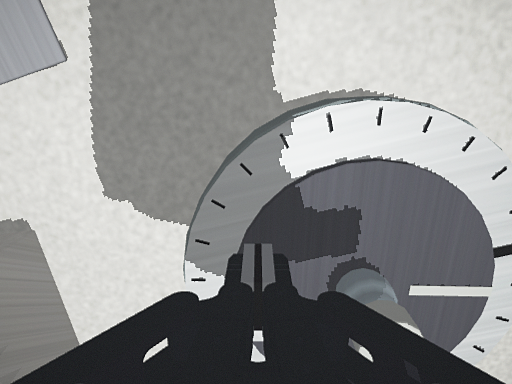

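View pics/sc2.png

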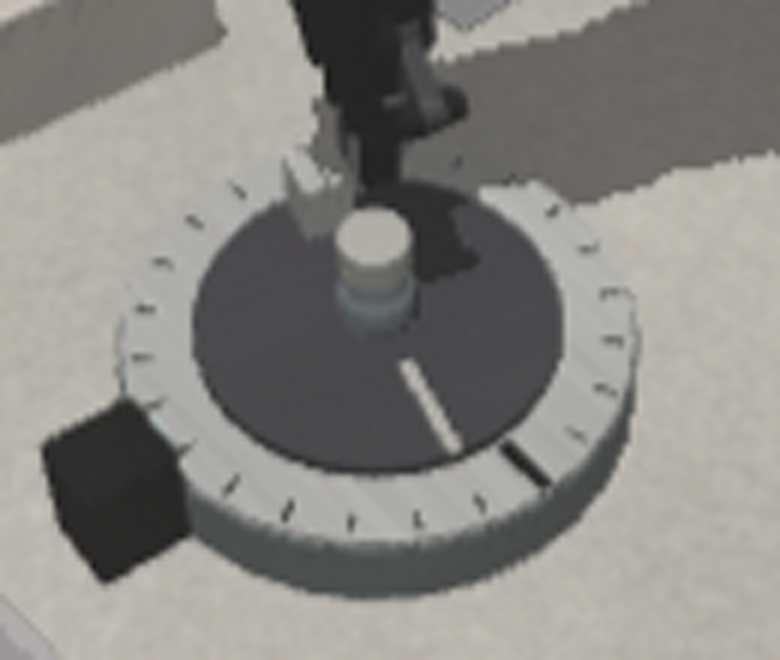

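```bash
cat >> h.py <<'E'
def meas(name="scene",box=(195,160,295,240),c=None):
    d=get_image(name)
    if c is None: c=np.array({"scene":[.54923,-.15822],"top":[.5434,-.1626]}[name])
    a,I=polar(d,c,.046,.035,.068,1440); p=I.mean(0); b,J=polar(d,c,.039,.078,.096,1440); q=J.mean(0)
    k=(a>30)&(a<150); ai=a[k][p[k].argmax()]; at=a[k][q[k].argmin()]
    return peak(a,p,ai,7,1),peak(a,q,at,7,-1)
E
python3 - <<'E'
from h import *
for n in("scene","top"): 
    for c in ([.546,-.1605],None): print(n,meas(n,c=c and np.array(c)))
E
```

```text
scene (np.float64(72.12853286851998), np.float64(87.95035696241979))
scene (np.float64(74.9391239458121), np.float64(90.06963002678316))
top (np.float64(74.53797723162302), np.float64(137.88969821594068))
top (np.float64(72.46971259220852), np.float64(136.1009442446043))
```

```bash
python3 - <<'E'
from h import *
c=(.546,-.1605)
for ph in (261,267):
    p,Q=pose(c,ph,.058,-.0235,.056,-1); print(env.move_l(p,Q,.03,force_limit=25))
env.pause(.2)
for cc in ([.546,-.1605],None): print(meas("scene",c=cc and np.array(cc)))
d=get_image("top"); print(meas("top")); crop(d,215,135,315,245,5,"t3.png"); crop(get_image("scene"),180,140,310,250,6,"sc3.png")
E
```

```text
False
False
(np.float64(84.04447791164658), np.float64(87.95123650296064))
(np.float64(87.4399977717484), np.float64(90.07408462726407))
(np.float64(84.04076916847902), np.float64(136.27771047849788))
```

View pics/t3.png

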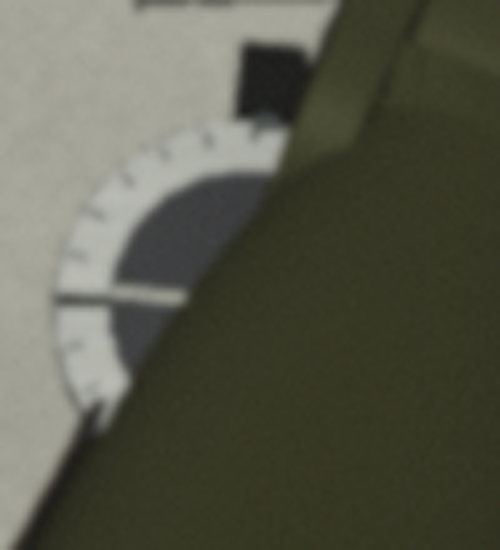

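View pics/sc3.png

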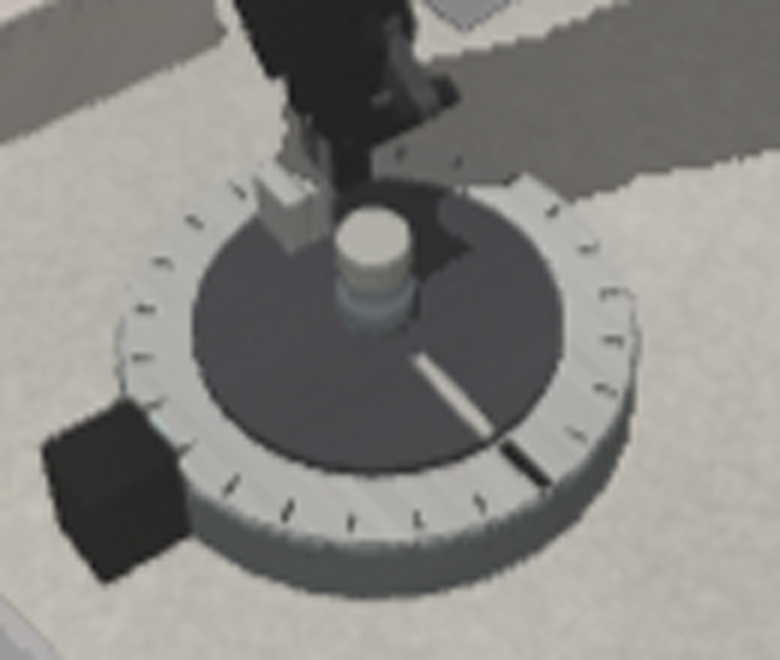

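```bash
python3 - <<'E'
from h import *
c=(.546,-.1605)
p,Q=pose(c,269.2,.058,-.0235,.056,-1); print(env.move_l(p,Q,.02,force_limit=25))
p,Q=pose(c,269.2,.058,-.040,.056,-1); env.move_l(p,Q,.05)
p,Q=pose(c,269.2,.058,-.040,.13,-1); env.move_l(p,Q,.15)
# hover so that camera sees the two lines: back towards robot, camera looking +x
R=np.c_[[0,0,-1.],[-1,0,0],[0,1,0]]
R=np.c_[[0,0,-1.],[-1.,0,0],np.cross([0,0,-1.],[-1.,0,0])]
print(R, env.ik([.45,-.12,.25],R))
env.move_pose([.45,-.12,.25],R)
d=get_image("wrist"); cv2.imwrite("pics/w4.png",d["color"][:,:,::-1]); print(env.state()["time_s"]); print(meas())
E
```

```text
False
[[ 0. -1.  0.]
 [ 0.  0.  1.]
 [-1.  0.  0.]] [-14.93141718   5.35506681 -25.58877845  59.05615474   0.
 -14.93141718]
10.625
(np.float64(89.60856231262206), np.float64(90.07533911691698))
```

View pics/w4.png

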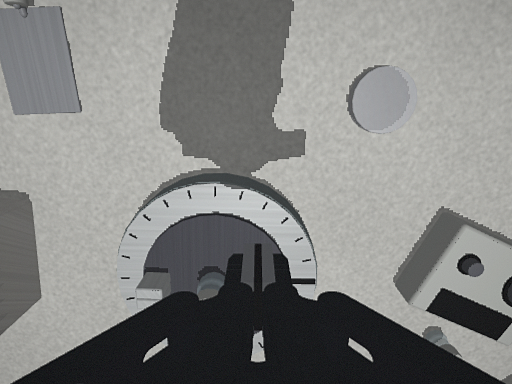

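```bash
python3 - <<'E'
from h import *
R=np.c_[[0,0,-1.],[-1.,0,0],[0,1.,0]]
env.move_pose([.60,-.12,.25],R)
d=get_image("wrist"); cv2.imwrite("pics/w5.png",d["color"][:,:,::-1]); print(env.state()["time_s"])
crop(get_image("scene"),180,140,310,250,6,"sc5.png");print(meas(),meas("top"))
E
```

```text
11.375
(np.float64(89.62737687204967), np.float64(89.8199765791659)) (np.float64(87.87117346938776), np.float64(152.53140214216162))
```

View pics/w5.png

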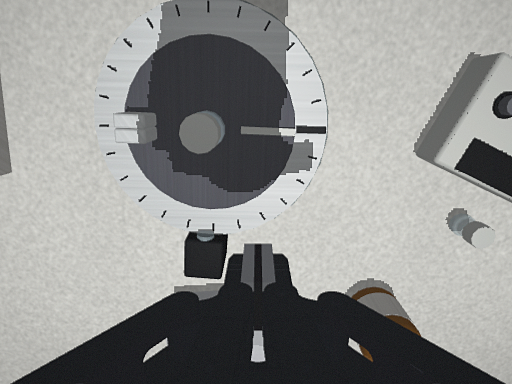

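View pics/sc5.png

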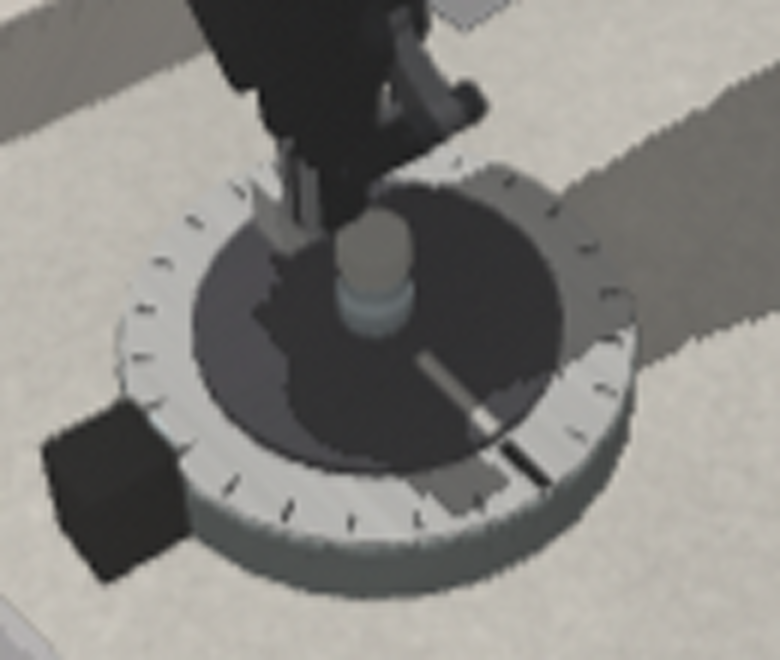

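```bash
python3 - <<'E'
from h import *
d=get_image("wrist"); g=cv2.cvtColor(d["color"],cv2.COLOR_RGB2GRAY)
# per column centroids
P=[]
for u in range(245,292):
    w=g[118:142,u].astype(float); w=np.clip(w-np.percentile(w,60),0,None)
    w[w<w.max()*.3]=0; P.append(ray(d,u,118+(np.arange(24)*w).sum()/w.sum(),.046)[:2])
T=[]
for u in range(300,325):
    w=-g[118:142,u].astype(float); w=np.clip(w-np.percentile(w,60),0,None); w[w<w.max()*.3]=0
    T.append(ray(d,u,118+(np.arange(24)*w).sum()/w.sum(),.039)[:2])
P=np.array(P);T=np.array(T)
for n,X in(("idx",P),("tgt",T)):
    l=np.polyfit(X[:,1],X[:,0],1); r=X[:,0]-np.polyval(l,X[:,1]); print(n,"dir",90-np.degrees(np.arctan(l[0])),"rms mm",r.std()*1e3,X.min(0),X.max(0),"x at y=-.0875,-.16:",np.polyval(l,[-.0875,-.1605]))
# dial circle
bl=max(blob(cv2.GaussianBlur(g,(3,3),0)[30:215,125:300]<115),key=lambda b:b[0])
cn=max(cv2.findContours(bl[2].astype(np.uint8),0,1)[0],key=cv2.contourArea)[:,0,:]
Q=np.array([ray(d,p[0]+125,p[1]+30,.046) for p in cn]); best=(0,);rg=np.random.default_rng(0)
for _ in range(1500):
    c,r=circ(Q[rg.choice(len(Q),3,False)])
    e=np.abs(np.hypot(*(Q[:,:2]-c).T)-r)<.0007
    if .069<r<.075 and e.sum()>best[0]: best=(e.sum(),e)
c,r=circ(Q[best[1]]); print("circle",c,r,best[0]/len(Q))
for X in(P,T): print(np.degrees(np.arctan2(*(X.mean(0)-c)[::-1])))
E
```

```text
idx dir 87.83966693708409 rms mm 0.4540628180808624 [ 0.54619349 -0.13177565] [ 0.54902658 -0.09299958] x at y=-.0875,-.16: [0.54893054 0.54617677]
tgt dir 90.00736257064054 rms mm 0.2274982606882234 [ 0.54758469 -0.0845628 ] [ 0.54862675 -0.06386503] x at y=-.0875,-.16: [0.54775141 0.54776079]
circle [ 0.54528529 -0.1610279 ] 0.07067037053571124 0.5712166172106825
86.81497163703696
88.37381236142534
```

```bash
python3 - <<'E'
from h import *
d=get_image("wrist"); crop(d,230,105,335,155,7,"w5z.png")
E
```

```text
(no output)
```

View pics/w5z.png

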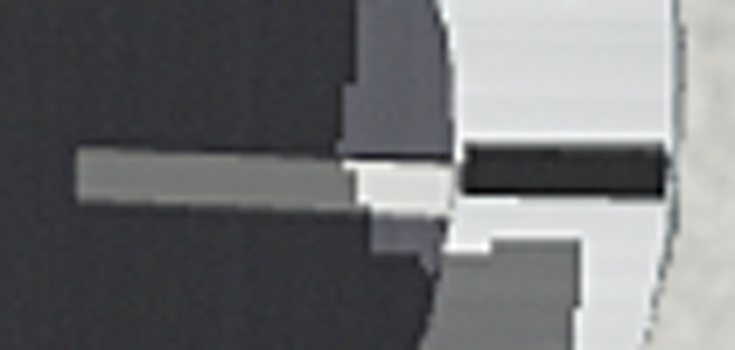

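```bash
cat >> h.py <<'E'
def wlines(d,c=(.546,-.1605),half=.012):
    # sample rectified patch: x tangential, y radial along -> per-radius centroid
    g=cv2.cvtColor(d["color"],cv2.COLOR_RGB2GRAY); out=[]
    xs=np.linspace(-half,half,97)
    for r0,r1,z,s in((.030,.069,.046,1),(.077,.096,.039,-1)):
        ys=np.linspace(r0,r1,40); X=np.stack(np.broadcast_arrays(c[0]+xs[None],c[1]+ys[:,None],z),-1)
        C=X@np.array(d["R"]).T+np.array(d["t"]); F=f(d)
        I=cv2.remap(g,(F*C[...,0]/C[...,2]+d["cx"]).astype(np.float32),(F*C[...,1]/C[...,2]+d["cy"]).astype(np.float32),1).astype(float)
        P=[]
        for y,w in zip(ys,I):
            w=s*w; w=w-np.median(w); w=np.clip(w/w.max()-.4,0,.2); P.append((c[0]+(xs*w).sum()/w.sum(),c[1]+y,(w>.1).sum()*.25))
        P=np.array(P); l=np.polyfit(P[:,1],P[:,0],1); out.append((l,90-np.degrees(np.arctan(l[0])),(P[:,0]-np.polyval(l,P[:,1])).std()*1e3,P[:,2].mean()))
    (l,a,e,w),(m,b,h,v)=out
    j=c[1]+.073; print("dirs",a,b,"rms",e,h,"widths mm",w,v,"join offset mm",(np.polyval(l,j)-np.polyval(m,j))*1e3,"x at axis",np.polyval(l,c[1]),np.polyval(m,c[1]))
E
python3 - <<'E'
from h import *
R=np.c_[[0,0,-1.],[-1.,0,0],[0,1.,0]]
for x,y,n in((.624,-.21,6),(.61,-.23,7)):
    env.move_pose([x,y,.24],R); env.pause(.1)
    d=get_image("wrist"); cv2.imwrite(f"pics/w{n}.png",d["color"][:,:,::-1]); wlines(d)
wlines(get_image("scene")); wlines(get_image("top")); print(meas(),env.state()["time_s"])
crop(get_image("scene"),180,140,310,250,6,"sc6.png")
E
```

```text
dirs 87.06004100171934 88.83014312892855 rms 0.23447584370263333 0.05194409368099405 widths mm 5.88125 5.875 join offset mm 2.04565069108531 x at axis 0.5457957739669386 0.5460084770659971
dirs 87.10494321892385 89.32947187917607 rms 0.24277261880548665 0.050916368966973824 widths mm 5.91875 5.925 join offset mm 1.9365455871068749 x at axis 0.5457934166942402 0.5466942249190806
dirs 87.13122877366156 89.18424148999571 rms 0.048208663766532746 0.08616537701958325 widths mm 6.56875 6.2125 join offset mm 1.7122970673710824 x at axis 0.5468614171647307 0.5477678309954133
dirs nan 87.12005938055015 rms nan 1.324123632455011 widths mm 3.3125 5.1875 join offset mm nan x at axis nan 0.550281978123252
(np.float64(89.6074737232179), np.float64(90.07514331609119)) 12.7833h.py:64: RuntimeWarning: divide by zero encountered in divide
  w=s*w; w=w-np.median(w); w=np.clip(w/w.max()-.4,0,.2); P.append((c[0]+(xs*w).sum()/w.sum(),c[1]+y,(w>.1).sum()*.25))
h.py:64: RuntimeWarning: invalid value encountered in divide
  w=s*w; w=w-np.median(w); w=np.clip(w/w.max()-.4,0,.2); P.append((c[0]+(xs*w).sum()/w.sum(),c[1]+y,(w>.1).sum()*.25))
```

View pics/w6.png

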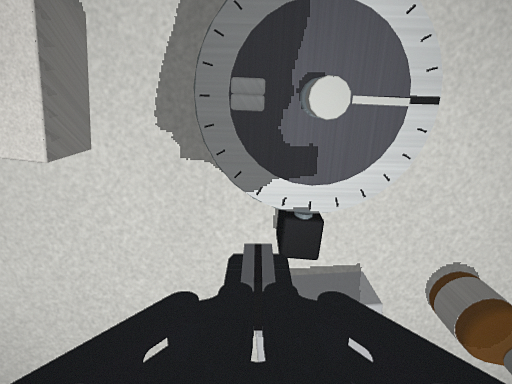

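View pics/sc6.png

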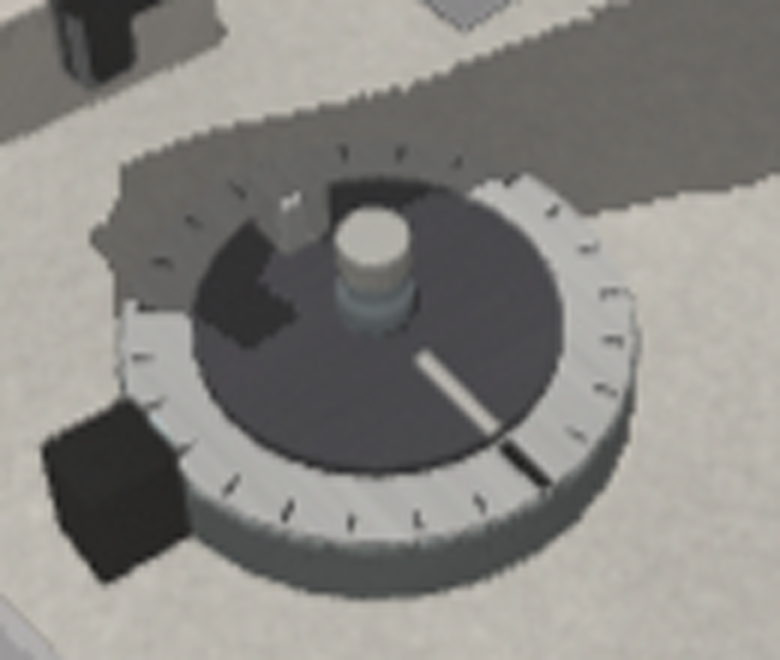

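```bash
python3 - <<'E'
from h import *
c=(.546,-.1605)
p,Q=pose(c,269.2,.058,-.040,.12,-1); env.move_pose(p,Q)
p,Q=pose(c,269.2,.058,-.040,.056,-1); env.move_l(p,Q,.1,force_limit=10)
p,Q=pose(c,269.2,.058,-.025,.056,-1); env.move_l(p,Q,.05,force_limit=25)
p,Q=pose(c,270.95,.058,-.0235,.056,-1); print(env.move_l(p,Q,.01,force_limit=25)); env.pause(.2)
p,Q=pose(c,270.95,.058,-.040,.056,-1); env.move_l(p,Q,.05)
p,Q=pose(c,270.95,.058,-.040,.13,-1); env.move_l(p,Q,.15)
R=np.c_[[0,0,-1.],[-1.,0,0],[0,1.,0]]
for x,y,n in((.624,-.21,8),(.61,-.23,9)):
    env.move_pose([x,y,.24],R); env.pause(.1)
    d=get_image("wrist"); cv2.imwrite(f"pics/w{n}.png",d["color"][:,:,::-1]); wlines(d); crop(d,320,60,450,140,6,f"w{n}z.png")
wlines(get_image("scene")); print(env.state()["time_s"])
E
```

```text
False
dirs 88.65008601911471 88.68459151537188 rms 0.1986170566523365 0.04640636224334957 widths mm 5.79375 6.09375 join offset mm 0.05126904816499245 x at axis 0.545767551698571 0.5457602695641415
dirs 89.48325231757906 88.56891907911488 rms 0.291540614285294 0.06079084164000303 widths mm 5.86875 6.0625 join offset mm -0.3512831772396474 x at axis 0.546372940629911 0.54555891924165
dirs 89.0340836948736 89.18039944313789 rms 0.0906272989814613 0.08965974682859416 widths mm 6.3 6.19375 join offset mm -0.4179681444375083 x at axis 0.5471583036236757 0.5477627366202805
17.575
```

View pics/w8z.png

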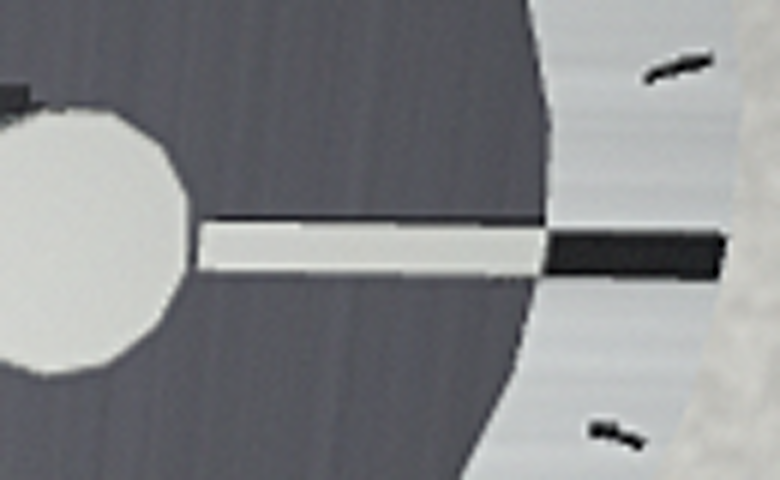

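```bash
python3 - <<'E'
from h import *
for n,(u0,v0,u1,v1),e in (("top",(133,178,156,202),(144,190)),("scene",(325,272,365,312),(344,291))):
    d=get_image(n); g=cv2.cvtColor(d["color"],cv2.COLOR_RGB2GRAY); s=cv2.resize(g[v0:v1,u0:u1],None,fx=4,fy=4,interpolation=cv2.INTER_CUBIC)
    print(n,np.percentile(s,[5,25,50,75]))
    for lo in ((0,) if n=="top" else (0,80)):
        bl=max(blob((s<(95 if n=="top" else 120))&(s>=lo)),key=lambda b:b[0]); cn=max(cv2.findContours(bl[2].astype(np.uint8),0,1)[0],key=cv2.contourArea)[:,0,:]
        P=np.array([ray(d,(x+.5)/4-.5+u0,(y+.5)/4-.5+v0,.052) for x,y in cn]); print(circ(P),bl[0])
R=np.c_[[0,0,-1.],[-1.,0,0],[0,1.,0]]
env.move_pose([.60,.10,.26],R)
d=get_image("wrist"); cv2.imwrite("pics/w10.png",d["color"][:,:,::-1]); print(env.state()["time_s"])
E
```

```text
top [ 68.  96. 147. 179.]
(array([0.55123328, 0.14412822]), np.float64(0.016724182328391048)) 1694
scene [ 49.  96. 174. 176.]
(array([0.56251711, 0.15019212]), np.float64(0.021629000061446472)) 6508
(array([0.56251711, 0.15019212]), np.float64(0.021629000061446472)) 4333
18.975
```

View pics/w10.png

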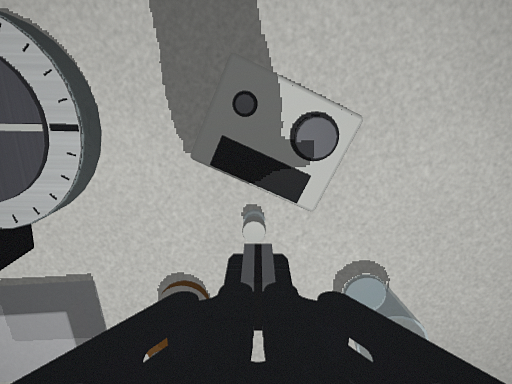

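```bash
python3 - <<'E'
from h import *
d=get_image("wrist"); crop(d,280,100,350,170,8,"w10z.png"); print("wrist",ray(d,317.5,136,.052),"menu",ray(d,245,103,.052))
d=get_image("scene"); print("scene",ray(d,345.6,290.4,.052))
d=get_image("top"); print("top",ray(d,144,190,.052))
E
```

```text
wrist [0.55414663 0.14925331 0.052     ] menu [0.52692007 0.08742003 0.052     ]
scene [0.55756047 0.15141517 0.052     ]
top [0.55148045 0.14492494 0.052     ]
```

View pics/w10z.png

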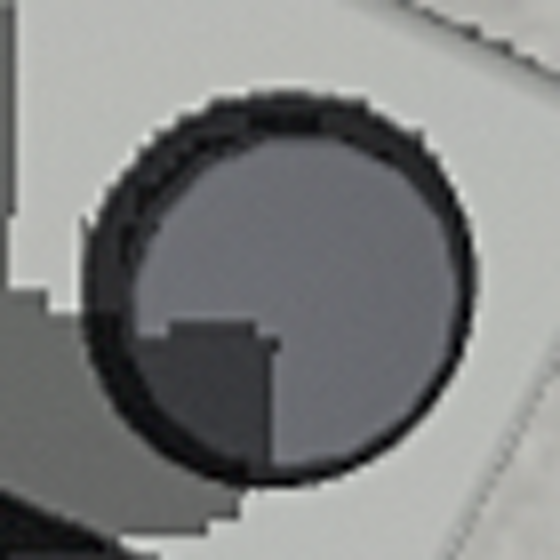

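```bash
python3 - <<'E'
from h import *
R=np.c_[[0,0,-1.],[-1.,0,0],[0,1.,0]]
x,y=.554,.1487
env.move_pose([x,y,.16],R); env.move_l([x,y,.073+.056],R,.08,force_limit=8)
f0=np.array(env.state()["ft_force"])
h=env.move_l([x,y,.073+.042],R,.015,force_limit=15); s=env.state(); print(h,"tip z",s["tcp_pos"][2]-.073,np.array(s["ft_force"])-f0)
env.pause(.3); s=env.state(); print("tip z",s["tcp_pos"][2]-.073,np.array(s["ft_force"])-f0)
crop(get_image("scene"),270,230,380,330,5,"sc11.png")
env.move_l([x,y,.17],R,.06)
env.move_l([x-.0,y,.26],R,.15)
env.pause(.2)
env.move_pose([.60,.10,.26],R); d=get_image("wrist"); cv2.imwrite("pics/w12.png",d["color"][:,:,::-1])
env.move_pose([.61,-.23,.24],R); env.pause(.1); d=get_image("wrist"); cv2.imwrite("pics/w13.png",d["color"][:,:,::-1]); wlines(d)
wlines(get_image("scene")); cv2.imwrite("pics/sc13.png",get_image("scene")["color"][:,:,::-1]); print(env.state()["time_s"])
E
```

```text
True tip z 0.04490167453993851 [-1.44796346 -0.47150594 11.84417907]
tip z 0.044996599282680336 [-0.94803095 -1.23894431 10.98730962]
dirs 88.97817885749596 89.3897771327888 rms 0.08902990917108522 0.03839804854080448 widths mm 5.85 5.94375 join offset mm -0.25407307256453127 x at axis 0.5460106940992309 0.5467892892087336
dirs 89.01546943400524 89.20520644556468 rms 0.08530778697877385 0.08806920256942913 widths mm 6.31875 6.19375 join offset mm -0.41065157252617723 x at axis 0.5471446751714909 0.5477971273557821
25.2667
```

View pics/sc11.png

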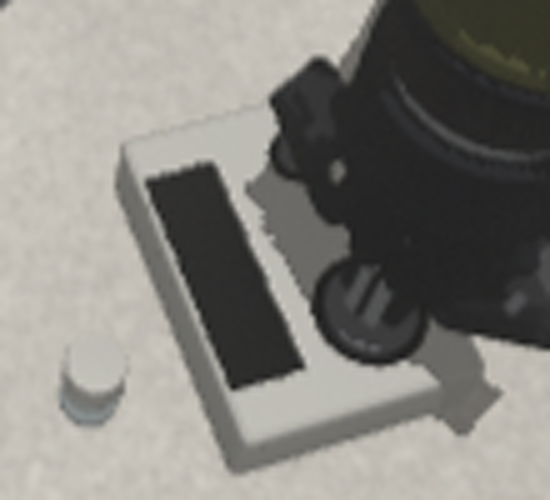

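View pics/w12.png

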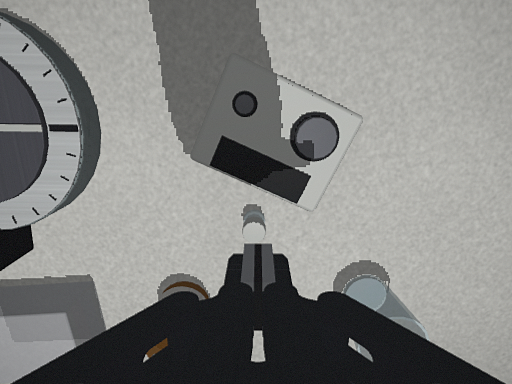

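View pics/sc13.png

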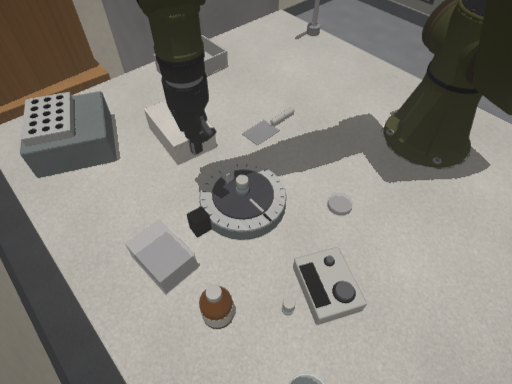

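```bash
python3 - <<'E'
from h import *
env.close_job(); print(env.state()["time_s"])
E
```

```text
the job is handed in; nothing more can be done
the job is handed in; nothing more can be done
```

The dial is set to the long line and the large key was then pressed right down and released. I handed the job in at about 25 s of the 61 s allowed.

**Dial:** I pushed the lug counter-clockwise with the shut fingertips, on its clockwise face only. That was about 70° in all, with a final 1.75° nudge after checking with the wrist camera. After the key press, the index and target line directions were 88.98° and 89.39° in the wrist view, and 89.02° and 89.21° in the scene view. At the join they sat 0.25 to 0.4 mm apart.

**Key:** The press stopped at a force of about 12 N, against the 4 N needed for full travel, with the tip near 45 mm. The key should be right down at 46 mm. The key looked up again in the wrist picture taken afterwards, the same as before the press.

**Other things on the bench:** The jar is still standing in the middle of the dial, and nothing else appeared to have moved. The fingertip went nowhere near the small key.

**Checks that disagreed:**
- **Dial angle:** Before the nudge, the measurement based on a fitted centre put the dial only 0.2 to 0.5° short, while the line directions said about 2°. I went with the directions, which agreed across the wrist and scene views. One wrist picture taken before the key press gave the opposite sign, 0.9° past, but its line fit was noisier.
- **Top camera:** It could not confirm the final setting; its line fit on the index line failed in the one check I made.
- **Key position:** The three cameras differed by about 6 mm, so I aimed near the middle, within the key's 36 mm top.

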